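# Load an injector under the sprung hold-down of a leak-check cradle

## Task

Take the injector from its black rest, lay it nose first in the vee of the blue leak-check cradle and push it along under the sprung red hold-down arm onto the sprung seat, until the arm's roller drops into the injector's groove and keeps it pressed on the seat; then let go. Be gentle with the nozzle: it must never bear on the seat with more than 15 N.

Things in the scene. Friction and masses are not known exactly. Their poses are not given: they have to be found in the camera images.
- injector: Round steel injector, 170 mm long, 0.17-0.34 kg. Origin on its axis at mid groove, x along it to the nozzle (roll means nothing). Along x (mm): black cap, orange ring, radius 9.5, -112 to -92; body radius 11, -92 to -8; groove radius 5.5, -8 to +8; barrel radius 11, +8 to +37; cone to radius 3.2 at +50; nozzle to its flat end at +58.
- grip (a point): Where to grasp the injector from above, fingers closing square to its axis: on its axis, 78 mm behind its origin. This stretch (radius 11 mm) stays clear of rest and cradle throughout.
- nozzle (a point): Flat end of the injector's nozzle, on its axis 58 mm ahead of its origin.
- rest: Black rest, fixed: foot 100x70x8 mm, two upright vee plates 44 mm wide, 39 high, 12 thick at x = -40 and +22 mm. The injector starts in it along its x axis, 42 mm over the bench, its origin within 4 mm of the rest's origin (on the bench), z up.
- cradle: Blue leak-check cradle, fixed: base 222x96x12 mm, x = -72 to +150, aluminium 90 degree vee, grey head with gauge (125 mm high). Origin on the bench, z up, x along the vee to the head. The head with arm and seat is clamped anywhere on its rails: the arm's roller stands over x = h, h from -10 to +10 mm, not measured: feel for it. Up to the roller nothing is over 85 mm high.
- vee_mouth (a point): Open end of the vee, on the line where the axis of a seated injector lies: 50 mm over the bench, at x = -55 mm, y = 0 of the cradle. The vee runs from here 89 mm along +x, 42 mm wide, its top edges 3 mm below this line. The arm reaches 6 mm in front of its roller: lay the injector in with its nozzle end no farther than x = -20 mm of the cradle, then slide it along +x.
- holddown (a joint): Angle (rad) of the red arm, hinged on the head 78 mm behind its roller (radius 5 mm), sprung down with 4.3-5.2 N at the roller. 0 = nothing beneath; 0.015-0.026 roller down in the groove; 0.08-0.1 on the barrel. The cone meets the roller when the injector's origin is at x = h - 50 mm of the cradle and has lifted it at h - 37 mm (about 7 N of push); it is down in the groove from h - 3 mm on.
- seat (a joint): Travel (m) of the sprung seat, a brass disc with black face on the vee's axis 51 mm behind the roller: 0 = free, grows along +x, 0.0055 = hard end. The nozzle meets it with the injector's origin at h - 7 mm; it pushes back with 5 N at once, 8.6 N at 0.004, 10 N at 0.0055. Once let go, it holds the groove against the roller at 0.003 to 0.004. Sliding in the vee adds 3 to 6 N of drag.
There are look-alikes about, which are no part of the job. Leave any pink look-alike of the injector alone.

How it is judged:
By the outcome, as a careful person would: the job done as asked, in the order asked, and still so for the second after the job is handed in, with the robot touching nothing.
It also fails if it takes over 64 s, if anything falls off the work surface, if the arm or the gripper's body presses on something with over 40 N, if the wrist force passes 120 N, or if a joint passes its speed limit or range.

## Robot

A 6-joint arm with a two-finger parallel gripper is mounted at the origin on a cart in front of the work surface, level with it; the furniture and walls round the work are solid. World frame = base frame: x ahead of the robot, y to its left, z up, the work surface at z = 0. Lengths are in m, angles in degrees, forces in N, time in s.
With the tool pointing down it reaches from about 0.375 to 0.9 m from the base axis. Payload 3.1 kg.
Tool frame: the origin (TCP) lies at the very end of the fingers, on their centre line; the grasp point (between the pads) lies bot.grip_point_offset behind it (bot.grip_point_offset is the distance from the TCP to the grasp point, in m); z points along the fingers, y is the line along which they close (so a half turn about z gives the same grasp; the last joint's range is limited). The gripper opens to 87 mm and grips with 3 to 60 N. Pads are 19 mm wide; open, the fingers measure 117 mm over their backs; the gripper's body (75 mm by 190 mm) begins 51 mm behind the grasp point.
Start: joints at [58.7, 30.224, 82.088, -0, 67.689, -10.227], TCP at [0.225, 0.583, 0.223] pointing down, gripper open.
Joint ranges: [-176.69, 176.69], [-43.24, 126.21], [12.49, 139.97], [-82, 262], [0, 151.66], [-163.58, 163.58]. Speed limits (degrees/s): [159.86, 159.86, 180, 180, 180, 180].

## Interface

Orientations are given as a 3x3 rotation matrix whose columns are the frame's x, y, z axes.
In Python, from rig import bot, viewer, ticket gives the robot as it stands.
- The arm moves only by the tool servo_tool, never from a script. Its argument "targets" is a list of rows, each an object with "offset": the shift along the tool's x, y, z in m, a list of three; "dr": the turn, a rotation vector about the tool's x, y, z in degrees, a list of three. In form: [{"offset": [x, y, z], "dr": [ax, ay, az]}, ...]. A call has 1 to 20 rows; each row is the pose to reach, as a shift and turn from the pose commanded when the call began, along the tool's axes at that moment; what a row does not reach only later rows make up. A row lasts 1/12 s, in which the tool goes at most 41.7 mm and 7.16 degrees, less where a joint would pass 70% of its speed; a pose out of reach is approached as far as the arm can. A call with a gripper value outside its range is refused whole. "gripper" is the gripper command: -1 is fully open, 1 is shut, values between are in proportion, set as the call begins (left out, the last holds). The fingers move at their own pace and stop on an object; the grip force is fixed at half the most. Time passes only in rows, so rows that repeat a pose let the fingers close. It gives the time, the measured TCP pose, the force, the opening and the grip force at its end, in the units of the state.
- bot.read_state(): the state, without advancing time (a new reading comes with each control period).
- viewer.capture(name): name is "side" or "top" or "wrist"; returns a dict with "color" (480x640x3 uint8, red, green, blue), "camera_matrix" (3x3 intrinsics, pixels), "R" (3x3) and "t" (3): a world point X has camera coordinates R X + t. Camera axes: x right, y down, z forward; pixel columns grow to the right and rows downward; lengths in m; the calibration is good to about 2 mm. The wrist camera is an equidistant fisheye: a pixel r from the principal point sees the ray r / f radians off the axis. A picture is of the moment at which its call begins. There is no depth.
- ticket.hand_in(): hands the job in; it is judged then, once.
The state is a dict: "time_s": time; "joint_positions": joint angles; "qvel": joint speeds; "tau": joint torques, N m; "position": TCP position; "tcp_rot": TCP orientation; "force": force on the tool from outside, world axes, zero at the start; "moment": the same for the moment, N m; "opening": opening from 0.0 (shut) to 1.0 (fully open); "grasp_force": force on a finger pad.
Only numpy, scipy, OpenCV 4.12 (cv2) and the standard library are available. Lean on these libraries where they do the work, as an engineer would, in place of code of your own. Each camera call takes 0.05 s, during which the arm holds its last target. There are 200 camera calls.

## Working session

There is one attempt and no reset: what is moved stays moved. The work goes in short steps, Python scripts to look and compute and a tool call to move; the robot and the scene stay as the last step left them, time stands still between calls to the robot, and variables do not carry over. Pictures are saved under pics/ and viewed, at most 11 in all, crops included, and the job is handed in when it is done.

Besides the shell and the picture viewer there is one more tool, called after "Request:" by a JSON object that holds its "api" and its "payload". servo_tool: Moves the arm, as the interface text tells. Its arguments: {"type":"object","properties":{"targets":{"type":"array"},"gripper":{"type":"number"}},"required":["targets"]}

```bash
mkdir -p pics; cat > h.py <<'E'
import numpy as np, cv2
from rig import bot, viewer, ticket
def snap(n,f):
    c=viewer.capture(n); cv2.imwrite('pics/'+f+'.png',c['color'][:,:,::-1]); np.savez('pics/'+f+'.npz',**c); return c
def load(f): return dict(np.load('pics/'+f+'.npz'))
def ray(c,u,v,fish=False):
    K=c['camera_matrix']; R=c['R']; t=c['t']
    a=np.array([(u-K[0,2])/K[0,0],(v-K[1,2])/K[1,1]])
    if fish:
        r=np.linalg.norm(a); d=np.array([*(a/r*np.sin(r)),np.cos(r)]) if r>1e-9 else np.array([0,0,1.])
    else: d=np.array([*a,1.])
    return -R.T@t, R.T@(d/np.linalg.norm(d))
def onz(c,u,v,z,fish=False):
    o,d=ray(c,u,v,fish); return o+d*(z-o[2])/d[2]
def proj(c,X):
    p=c['R']@np.array(X)+c['t']; q=c['camera_matrix']@p; return q[:2]/q[2]
E
python3 - <<'E'
from h import *
for n in ['top','side']:
    c=snap(n,n+'0'); print(n,-c['R'].T@c['t'],c['camera_matrix'][0,0])
s=bot.read_state(); print(s['tcp_rot'],s['force'],bot.grip_point_offset,s['time_s'])
E
```

```text
top [ 0.40707896 -0.01605665  1.02372175] 478.1256138742539
side [ 0.49859364 -0.73559333  0.81090317] 613.7764586119143
[[-9.33143072e-01  3.59503842e-01 -9.97326023e-04]
 [ 3.59505065e-01  9.33141686e-01 -1.64379065e-03]
 [ 3.39697431e-04 -1.89243562e-03 -9.99998152e-01]] [0.53280108 0.42660937 0.11125221] 0.0187 0.1
```

View pics/top0.png

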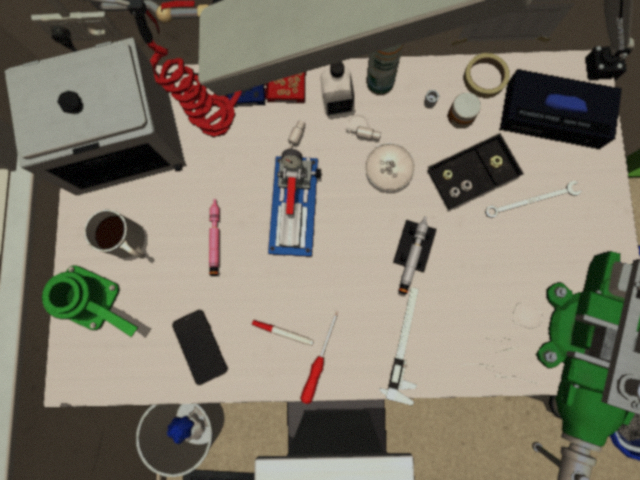

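View pics/side0.png

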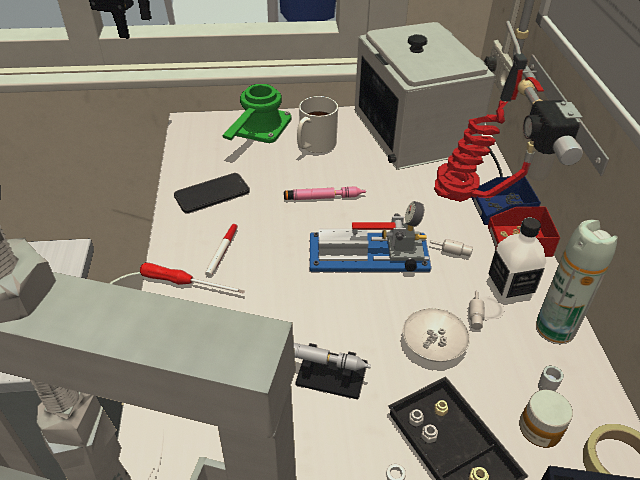

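```bash
python3 - <<'E'
from h import *
c=load('top0'); print(c['R'].round(3)); 
for X in [(0,0,0),(0.225,0.583,0.22),(.4,0,0),(.6,0,0)]: print(X,proj(c,X).round())
im=c['color']; hsv=cv2.cvtColor(im,cv2.COLOR_RGB2HSV)
m=cv2.inRange(hsv,(100,120,60),(125,255,255)); m[:140]=0;m[270:]=0;m[:,:255]=0;m[:,335:]=0
p=np.argwhere(m)[:,::-1].astype(np.float32); r=cv2.minAreaRect(p); b=cv2.boxPoints(r); print('blue',r,[onz(c,*q,.012).round(4) for q in b])
roi=im[130:270,250:340]; a=cv2.resize(roi,None,fx=5,fy=5,interpolation=cv2.INTER_CUBIC)[:600]
roi=im[205:305,375:450]; d=cv2.resize(roi,None,fx=5,fy=5,interpolation=cv2.INTER_CUBIC)
d=cv2.copyMakeBorder(d,0,100,0,0,cv2.BORDER_CONSTANT)
o=np.hstack([cv2.resize(a,(386,600)) if 0 else a[:, :420],d]); cv2.imwrite('pics/crop1.png',o[:,:,::-1]); print(o.shape)
E
```

```text
[[-0.027 -0.999 -0.021]
 [-0.984  0.03  -0.178]
 [ 0.178  0.016 -0.984]]
(0, 0, 0) [336. 539.]
(0.225, 0.583, 0.22) [-32. 453.]
(0.4, 0, 0) [330. 331.]
(0.6, 0, 0) [328. 238.]
blue ((292.9754943847656, 205.84915161132812), (42.03696823120117, 96.86703491210938), 4.0141754150390625) [array([0.5691, 0.1273, 0.012 ]), array([0.7865, 0.111 , 0.012 ]), array([0.7764, 0.0178, 0.012 ]), array([0.56  , 0.0373, 0.012 ])]
(600, 795, 3)
```

View pics/crop1.png

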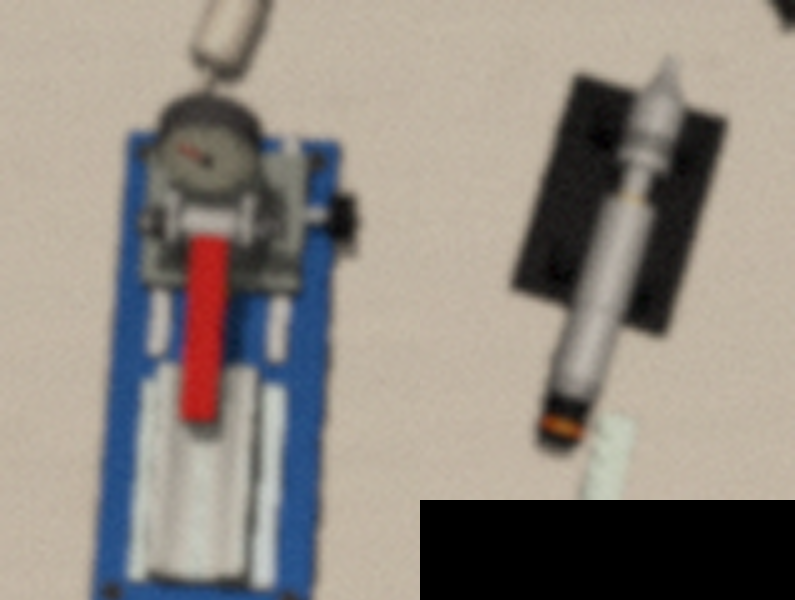

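```bash
cat >> h.py <<'E'
from scipy.spatial.transform import Rotation as Ro
def go(xy,z,heading):
    "offset/dr from the measured pose to TCP at xy,z pointing down, tool x at heading (deg)"
    s=bot.read_state(); R0=np.array(s['tcp_rot']); h=np.radians(heading)
    x=np.array([np.cos(h),np.sin(h),0]); zz=np.array([0,0,-1.]); R1=np.c_[x,np.cross(zz,x),zz]
    d=np.array([*xy,z])-s['position']
    print('off',(R0.T@d).round(4),'dr',np.degrees(Ro.from_matrix(R0.T@R1).as_rotvec()).round(2),'pos',np.round(s['position'],4),'F',np.round(s['force'],1),'t',s['time_s'])
E
python3 - <<'E'
from h import *
c=load('top0'); n=onz(c,425,217,.042)[:2]; k=onz(c,402.4,294.4,.042)[:2]
d=n-k; L=np.linalg.norm(d); d/=L; print('inj',n,k,L,np.degrees(np.arctan2(d[1],d[0])))
im=c['color']; m=(im.max(2)<60).astype(np.uint8); m[:215]=0;m[275:]=0;m[:,:388]=0;m[:,440:]=0
r=cv2.minAreaRect(np.argwhere(m)[:,::-1].astype(np.float32)); b=cv2.boxPoints(r); B=np.array([onz(c,*q,.008) for q in b]); print('foot',B.round(4),B.mean(0))
g=(n+k)/2-d*0.051; print('grip',g)
go(g,.16,180+np.degrees(np.arctan2(d[1],d[0])))
E
```

```text
inj [ 0.63017295 -0.20607366] [ 0.47002074 -0.1500282 ] 0.16967563945831565 -19.28755318367234
foot [[ 0.5413 -0.1394  0.008 ]
 [ 0.6323 -0.1711  0.008 ]
 [ 0.6111 -0.2333  0.008 ]
 [ 0.5208 -0.2008  0.008 ]] [ 0.57637717 -0.18613952  0.008     ]
grip [ 0.50195934 -0.16120515]
off [-0.5265 -0.5942  0.0626] dr [-0.11 -0.02 -1.78] pos [0.2243 0.5826 0.2217] F [0.5 0.4 0.1] t 0.1
```

Request:
{"api": "servo_tool", "payload": {"targets": [{"offset": [-0.026,-0.03,0],"dr": [0,0,-0.1]},{"offset": [-0.052,-0.06,0],"dr": [0,0,-0.2]},{"offset": [-0.079,-0.089,0],"dr": [0,0,-0.4]},{"offset": [-0.105,-0.119,0],"dr": [0,0,-0.5]},{"offset": [-0.132,-0.149,0],"dr": [0,0,-0.6]},{"offset": [-0.158,-0.178,0],"dr": [0,0,-0.7]},{"offset": [-0.184,-0.208,0],"dr": [0,0,-0.8]},{"offset": [-0.211,-0.238,0],"dr": [0,0,-0.9]},{"offset": [-0.237,-0.267,0],"dr": [0,0,-1]},{"offset": [-0.263,-0.297,0],"dr": [0,0,-1.1]},{"offset": [-0.29,-0.327,0],"dr": [0,0,-1.2]},{"offset": [-0.316,-0.357,0],"dr": [0,0,-1.3]},{"offset": [-0.342,-0.386,0],"dr": [0,0,-1.4]},{"offset": [-0.368,-0.416,0],"dr": [0,0,-1.5]},{"offset": [-0.395,-0.446,0],"dr": [0,0,-1.6]},{"offset": [-0.421,-0.475,0],"dr": [0,0,-1.7]},{"offset": [-0.447,-0.505,0],"dr": [0,0,-1.8]},{"offset": [-0.474,-0.535,0],"dr": [0,0,-1.8]},{"offset": [-0.5,-0.565,0],"dr": [0,0,-1.8]},{"offset": [-0.526,-0.594,0.02],"dr": [-0.1,0,-1.8]}], "gripper": -1}}

```text
time_s: 1.77
position: [0.5039, -0.162, 0.206]
tcp_rot: [[-0.944, 0.331, 0.007], [0.331, 0.944, -0.002], [-0.008, 0.0, -1.0]]
force: [1.1, 0.4, 1.0]
opening: 0.999
grasp_force: 0.0
```

```bash
python3 - <<'E'
from h import *
go((.5022,-.1608),.12,160.7)
c=snap('wrist','w1'); print(-c['R'].T@c['t'],c['camera_matrix'][0,0])
E
```

```text
off [0.0027 0.0006 0.086 ] dr [ 0.02  0.43 -0.01] pos [ 0.5039 -0.162   0.206 ] F [1.1 0.4 1. ] t 1.7667
[ 0.4298865  -0.13724987  0.36663319] 371.64829954431775
```

View pics/w1.png

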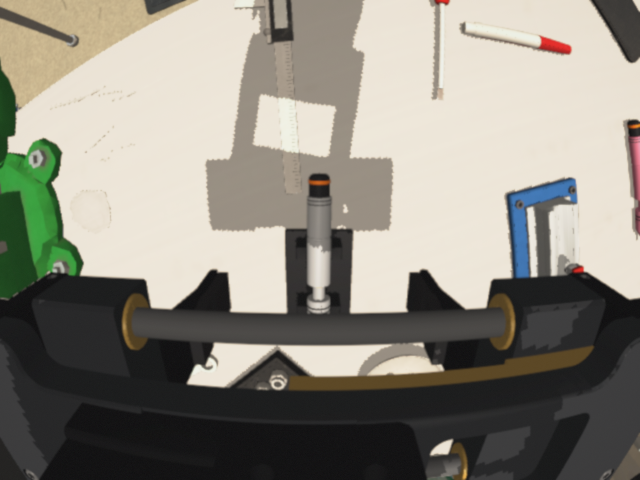

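```bash
python3 - <<'E'
from h import *
c=load('w1'); d=np.array([np.cos(np.radians(-19.3)),np.sin(np.radians(-19.3))])
e=onz(c,320,175.5,.046,1)[:2]; m=onz(c,318.3,250,.042,1)[:2]; b=onz(c,318.5,270,.042,1)[:2]
e2=onz(c,319.5,200,.042,1)[:2]
print(e,e+.034*d,m,b,'ang',np.degrees(np.arctan2(*(b-e2)[::-1])))
q=np.array([.5022,-.1608]); n=np.array([-d[1],d[0]]); print('lateral of points vs q',[(p-q)@n for p in (e,e2,m,b)])
E
```

```text
[ 0.47164717 -0.14993221] [ 0.5037364 -0.1611697] [ 0.53686257 -0.17438766] [ 0.55578655 -0.18083185] ang -20.098043046947936
lateral of points vs q [np.float64(0.0001588774342775874), np.float64(-0.0002609349662920916), np.float64(-0.0013675713987314373), np.float64(-0.0011949538822351882)]
```

Request:
{"api": "servo_tool", "payload": {"targets": [{"offset": [0.001,0.0,0.02],"dr": [0,0.43,-0.4]},{"offset": [0.001,0.0,0.04],"dr": [0,0.43,-0.4]},{"offset": [0.001,0.0,0.06],"dr": [0,0.43,-0.4]},{"offset": [0.001,0.0,0.08],"dr": [0,0.43,-0.4]},{"offset": [0.001,0.0,0.1],"dr": [0,0.43,-0.4]},{"offset": [0.001,0.0,0.12],"dr": [0,0.43,-0.4]},{"offset": [0.001,0.0,0.12],"dr": [0,0.43,-0.4]},{"offset": [0.001,0.0,0.12],"dr": [0,0.43,-0.4]}]}}

```text
time_s: 2.48
position: [0.4994, -0.1572, 0.0826]
tcp_rot: [[-0.946, 0.323, -0.01], [0.323, 0.946, 0.006], [0.011, 0.002, -1.0]]
force: [-1.1, 0.3, -0.8]
opening: 0.998
grasp_force: 0.0
```

```bash
python3 - <<'E'
from h import *
go((.503,-.1615),.0233,160.3)
E
```

```text
off [-0.0055 -0.003   0.0592] dr [ 0.14 -0.63  0.83] pos [ 0.4994 -0.1572  0.0826] F [-1.1  0.3 -0.8] t 2.4833
```

Request:
{"api": "servo_tool", "payload": {"targets": [{"offset": [-0.0055,-0.003,0.015],"dr": [0.1,-0.6,0.8]},{"offset": [-0.0055,-0.003,0.03],"dr": [0.1,-0.6,0.8]},{"offset": [-0.0055,-0.003,0.045],"dr": [0.1,-0.6,0.8]},{"offset": [-0.0055,-0.003,0.055],"dr": [0.1,-0.6,0.8]},{"offset": [-0.0055,-0.003,0.0585],"dr": [0.1,-0.6,0.8]},{"offset": [-0.0055,-0.003,0.0585],"dr": [0.1,-0.6,0.8]},{"offset": [-0.0055,-0.003,0.0585],"dr": [0.1,-0.6,0.8]}]}}

```text
time_s: 3.07
position: [0.5047, -0.1625, 0.0257]
tcp_rot: [[-0.942, 0.337, 0.004], [0.337, 0.942, -0.002], [-0.004, -0.0, -1.0]]
force: [-0.5, -0.1, 0.0]
opening: 0.999
grasp_force: 0.0
```

```bash
python3 - <<'E'
from h import *
go((.503,-.1615),.0233,160.3)
E
```

```text
off [0.002  0.0004 0.0024] dr [-0.01  0.24  0.03] pos [ 0.5047 -0.1625  0.0257] F [-0.5 -0.1  0. ] t 3.0667
```

Settle with the correction, and close.

Request:
{"api": "servo_tool", "payload": {"targets": [{"offset": [0.001,0.0004,0.001],"dr": [0,0.1,0]},{"offset": [0.001,0.0004,0.001],"dr": [0,0.1,0]},{"offset": [0.001,0.0004,0.001],"dr": [0,0.1,0]},{"offset": [0.001,0.0004,0.001],"dr": [0,0.1,0]},{"offset": [0.001,0.0004,0.001],"dr": [0,0.1,0]}]}}

```text
time_s: 3.48
position: [0.5036, -0.1617, 0.0242]
tcp_rot: [[-0.942, 0.337, 0.002], [0.337, 0.942, -0.001], [-0.002, -0.0, -1.0]]
force: [-0.4, -0.3, 0.4]
opening: 0.999
grasp_force: 0.0
```

Request:
{"api": "servo_tool", "payload": {"targets": [{"offset": [0,0,0],"dr": [0,0,0]},{"offset": [0,0,0],"dr": [0,0,0]},{"offset": [0,0,0],"dr": [0,0,0]},{"offset": [0,0,0],"dr": [0,0,0]},{"offset": [0,0,0],"dr": [0,0,0]},{"offset": [0,0,0],"dr": [0,0,0]},{"offset": [0,0,0],"dr": [0,0,0]},{"offset": [0,0,0],"dr": [0,0,0]},{"offset": [0,0,0],"dr": [0,0,0]},{"offset": [0,0,0],"dr": [0,0,0]}], "gripper": 1}}

```text
time_s: 4.32
position: [0.5034, -0.1616, 0.024]
tcp_rot: [[-0.942, 0.337, 0.001], [0.337, 0.942, -0.0], [-0.001, -0.0, -1.0]]
force: [-0.4, 0.4, 1.0]
opening: 0.321
grasp_force: 0.0
```

Request:
{"api": "servo_tool", "payload": {"targets": [{"offset": [0,0,0],"dr": [0,0,0]},{"offset": [0,0,0],"dr": [0,0,0]},{"offset": [0,0,0],"dr": [0,0,0]},{"offset": [0,0,0],"dr": [0,0,0]},{"offset": [0,0,0],"dr": [0,0,0]},{"offset": [0,0,0],"dr": [0,0,0]}]}}

```text
time_s: 4.82
position: [0.5034, -0.1615, 0.024]
tcp_rot: [[-0.942, 0.337, 0.001], [0.337, 0.942, -0.0], [-0.001, 0.0, -1.0]]
force: [0.9, 0.6, 1.4]
opening: 0.24
grasp_force: 30.0
```

Request:
{"api": "servo_tool", "payload": {"targets": [{"offset": [0,0,-0.008],"dr": [0,0,0]},{"offset": [0,0,-0.02],"dr": [0,0,0]},{"offset": [0,0,-0.035],"dr": [0,0,0]},{"offset": [0,0,-0.05],"dr": [0,0,0]},{"offset": [0,0,-0.07],"dr": [0,0,0]},{"offset": [0,0,-0.09],"dr": [0,0,0]},{"offset": [0,0,-0.1],"dr": [0,0,0]},{"offset": [0,0,-0.1],"dr": [0,0,0]},{"offset": [0,0,-0.1],"dr": [0,0,0]},{"offset": [0,0,-0.1],"dr": [0,0,0]}]}}

```text
time_s: 5.65
position: [0.5024, -0.1611, 0.1231]
tcp_rot: [[-0.942, 0.337, -0.001], [0.337, 0.942, 0.001], [0.001, 0.0, -1.0]]
force: [-0.7, 0.1, -3.7]
opening: 0.243
grasp_force: 30.0
```

```bash
python3 - <<'E'
from h import *
a=np.radians(-4.7); d=np.array([np.cos(a),np.sin(a)]); o=np.array([.6341,.0766])
# origin of injector at cradle x=-95 -> grip at -173
go(o-.173*d,.11,175.3)
c=snap('wrist','w2'); c=snap('side','s2'); c=snap('top','t2')
x=cv2.resize(load('side0')['color'][180:290,290:490],None,fx=3.5,fy=3.5,interpolation=cv2.INTER_CUBIC)
s2=cv2.imread('pics/s2.png')
print(x.shape)
a=cv2.resize(s2,(350,263)); w=cv2.resize(cv2.imread('pics/w2.png'),(350,263))
cv2.imwrite('pics/m2.png',np.vstack([np.hstack([a,w]),cv2.resize(x[:,:,::-1],(700,330))]))
E
```

```text
off [0.1231 0.2234 0.0133] dr [  0.03  -0.06 -14.98] pos [ 0.5024 -0.1611  0.1231] F [-0.7  0.1 -3.7] t 5.65
(385, 700, 3)
```

View pics/m2.png

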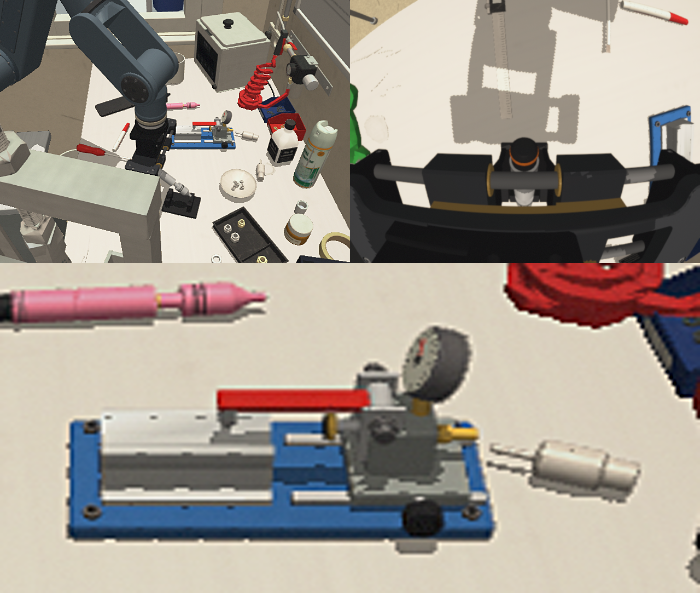

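Request:
{"api": "servo_tool", "payload": {"targets": [{"offset": [0.01,0.018,0],"dr": [0,0,-1]},{"offset": [0.02,0.036,0],"dr": [0,0,-2.2]},{"offset": [0.031,0.056,0],"dr": [0,0,-3.5]},{"offset": [0.043,0.078,0],"dr": [0,0,-5]},{"offset": [0.055,0.1,0],"dr": [0,0,-6.5]},{"offset": [0.067,0.122,0],"dr": [0,0,-8]},{"offset": [0.079,0.144,0],"dr": [0,0,-9.5]},{"offset": [0.091,0.165,0],"dr": [0,0,-11]},{"offset": [0.102,0.185,0],"dr": [0,0,-12.5]},{"offset": [0.111,0.202,0],"dr": [0,0,-13.8]},{"offset": [0.118,0.215,0],"dr": [0,0,-14.6]},{"offset": [0.123,0.223,0],"dr": [0,0,-15]},{"offset": [0.123,0.223,0],"dr": [0,0,-15]},{"offset": [0.123,0.223,0],"dr": [0,0,-15]},{"offset": [0.123,0.223,0],"dr": [0,0,-15]},{"offset": [0.123,0.223,0],"dr": [0,0,-15]}]}}

```text
time_s: 7.13
position: [0.463, 0.089, 0.1237]
tcp_rot: [[-0.997, 0.083, 0.001], [0.083, 0.997, -0.001], [-0.001, -0.001, -1.0]]
force: [-0.8, -0.0, -3.1]
opening: 0.247
grasp_force: 30.0
```

```bash
python3 - <<'E'
from h import *
a=np.radians(-4.7); d=np.array([np.cos(a),np.sin(a)]); o=np.array([.6341,.0766])
go(o-.173*d,.032,175.3)
for n in ['top','side']: snap(n,n+'3')
t=load('top3')['color'][135:275,240:350]; s=load('side3')['color'][160:290,260:440]
A=cv2.resize(t,(400,509),interpolation=cv2.INTER_CUBIC); B=cv2.resize(s,(400,289),interpolation=cv2.INTER_CUBIC)
B=cv2.copyMakeBorder(B,0,220,0,0,cv2.BORDER_CONSTANT); cv2.imwrite('pics/m3.png',np.hstack([A,B])[:,:,::-1])
E
```

```text
off [0.0016 0.0018 0.0917] dr [-0.03  0.08 -0.05] pos [0.463  0.089  0.1237] F [-0.8 -0.  -3.1] t 7.1333
```

View pics/m3.png

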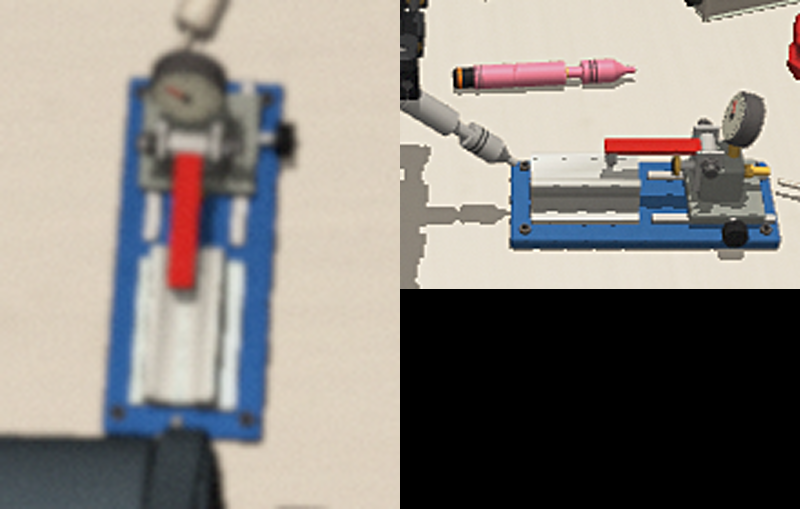

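```bash
cat >> h.py <<'E'
A=np.radians(-4.7); D=np.array([np.cos(A),np.sin(A),0]); N=np.array([-D[1],D[0],0]); O=np.array([.6341,.0766,0])
def onplane(c,u,v,y):
    "cradle coords (mm) of pixel on vertical plane at lateral y (m) of the cradle"
    o,d=ray(c,u,v); k=((O-o)@N+y)/(d@N); P=o+k*d-O; return (np.array([P@D,P@N,P[2]])*1000).round(1)
def here():
    s=bot.read_state(); P=np.array(s['position'])-O; r=np.array(s['tcp_rot']); return (np.array([P@D,P@N,P[2]])*1000).round(1), 'head',np.degrees(np.arctan2(r[1,0],r[0,0])).round(2)-175.3,'F',(np.round([np.array(s['force'])@D,np.array(s['force'])@N,s['force'][2]],1)),s['time_s']
E
python3 - <<'E'
from h import *
c=load('side3'); t=load('top3'); print(here())
y=here()[0][1]/1000
print('nozzle',onplane(c,311.5,232.5,y),'groove',onplane(c,286,216,y),'body',onplane(c,268,206,y))
# refine cradle axis: red arm & blue in top
hsv=cv2.cvtColor(load('top0')['color'],cv2.COLOR_RGB2HSV)
m=cv2.inRange(hsv,(0,150,120),(8,255,255))|cv2.inRange(hsv,(172,150,120),(180,255,255)); m[:170]=0;m[225:]=0;m[:,:275]=0;m[:,310:]=0
for v in range(182,216,4):
    u=np.where(m[v])[0]; 
    if len(u): P=onz(load('top0'),u.mean(),v,.075)-O; print(v,len(u),(P@D*1000).round(1),(P@N*1000).round(1))
# vee edges brightness row profile at z=.047
g=load('top0')['color'].astype(int).sum(2)
for v in (232,240): print(v,g[v,268:320])
E
```

```text
(array([-171.6,   -1.6,  123.8]), 'head', np.float64(-0.060000000000002274), 'F', array([ 1.3, -0.3, -3.8]), 7.2333)
nozzle [-67.9  -1.6  55.8] groove [-113.    -1.6   95.4] body [-143.7   -1.6  118.3]
182 7 71.6 0.5
186 7 63.0 -0.1
190 7 54.5 -0.7
194 7 45.9 0.8
198 7 37.4 0.2
202 7 29.0 -0.4
206 7 20.5 -1.0
210 7 12.0 0.5
232 [469 370 292 247 245 256 258 312 433 531 554 536 543 542 512 486 492 506
 530 549 566 577 577 565 556 524 508 517 538 542 495 379 313 430 549 576
 511 395 295 274 253 262 257 252 244 271 382 491 525 532 531 546]
240 [446 329 263 265 256 264 292 383 470 545 547 508 515 505 503 506 519 540
 555 562 561 577 579 569 557 541 528 534 550 543 469 364 413 547 589 576
 498 358 270 261 251 262 254 251 263 364 477 532 536 538 541 538]
```

Request:
{"api": "servo_tool", "payload": {"targets": [{"offset": [-0.005,0.0005,0],"dr": [0,0,0]},{"offset": [-0.01,0.001,0],"dr": [0,0,0]},{"offset": [-0.015,0.0016,0],"dr": [0,0,0]},{"offset": [-0.02,0.0016,0],"dr": [0,0,0]},{"offset": [-0.025,0.0016,0],"dr": [0,0,0]},{"offset": [-0.025,0.0016,0],"dr": [0,0,0]},{"offset": [-0.025,0.0016,0.003],"dr": [0,0,0]},{"offset": [-0.025,0.0016,0.006],"dr": [0,0,0]},{"offset": [-0.025,0.0016,0.009],"dr": [0,0,0]},{"offset": [-0.025,0.0016,0.012],"dr": [0,0,0]},{"offset": [-0.025,0.0016,0.012],"dr": [0,0,0]},{"offset": [-0.025,0.0016,0.012],"dr": [0,0,0]}]}}

```text
time_s: 8.23
position: [0.4872, 0.0894, 0.1115]
tcp_rot: [[-0.997, 0.081, 0.0], [0.081, 0.997, -0.0], [-0.0, -0.0, -1.0]]
force: [0.3, -1.4, -3.0]
opening: 0.245
grasp_force: 30.0
```

```bash
python3 - <<'E'
from h import *
print(here())
snap('side','side4')
s=load('side4')['color'][170:270,260:400]
cv2.imwrite('pics/m4.png',cv2.resize(s,(700,500),interpolation=cv2.INTER_CUBIC)[:,:,::-1])
E
```

```text
(array([-147.4,    0.8,  111.5]), 'head', np.float64(0.030000000000001137), 'F', array([ 0.4, -1.4, -3. ]), 8.2333)
```

View pics/m4.png

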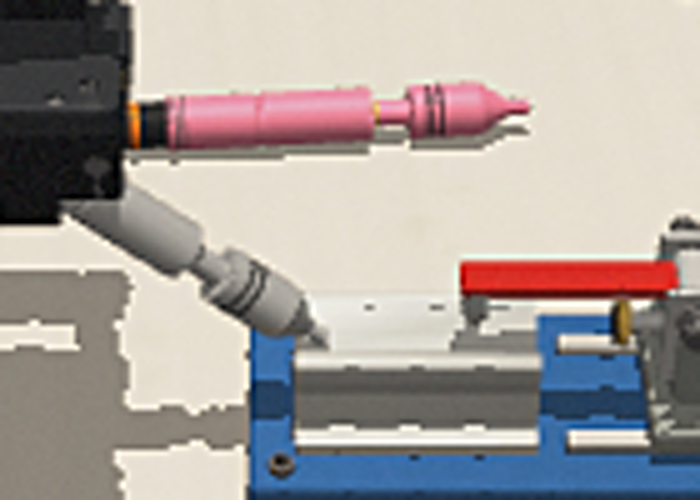

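Request:
{"api": "servo_tool", "payload": {"targets": [{"offset": [0.002,-0.0005,0.004],"dr": [0,0,0]},{"offset": [0.004,-0.0008,0.008],"dr": [0,0,0]},{"offset": [0.0056,-0.0008,0.0115],"dr": [0,0,0]},{"offset": [0.007,-0.0008,0.015],"dr": [0,0,0]},{"offset": [0.0083,-0.0008,0.018],"dr": [0,0,0]},{"offset": [0.0096,-0.0008,0.0215],"dr": [0,0,0]},{"offset": [0.0107,-0.0008,0.025],"dr": [0,0,0]},{"offset": [0.0117,-0.0008,0.0285],"dr": [0,0,0]},{"offset": [0.0126,-0.0008,0.032],"dr": [0,0,0]},{"offset": [0.0126,-0.0008,0.032],"dr": [0,0,0]}]}}

```text
time_s: 9.12
position: [0.4746, 0.0896, 0.0791]
tcp_rot: [[-0.997, 0.081, 0.0], [0.081, 0.997, -0.0], [-0.0, -0.0, -1.0]]
force: [-0.3, -0.3, -0.7]
opening: 0.245
grasp_force: 30.0
```

```bash
python3 - <<'E'
from h import *
print(here())
E
```

```text
(array([-1.601e+02, -1.000e-01,  7.910e+01]), 'head', np.float64(0.030000000000001137), 'F', array([-0.3, -0.3, -0.7]), 9.1167)
```

Request:
{"api": "servo_tool", "payload": {"targets": [{"offset": [0.0007,0,0.0035],"dr": [0,0,0]},{"offset": [0.0014,0,0.007],"dr": [0,0,0]},{"offset": [0.002,0,0.0105],"dr": [0,0,0]},{"offset": [0.0024,0,0.014],"dr": [0,0,0]},{"offset": [0.0027,0,0.017],"dr": [0,0,0]},{"offset": [0.003,0,0.0205],"dr": [0,0,0]},{"offset": [0.003,0,0.0235],"dr": [0,0,0]},{"offset": [0.003,0,0.0265],"dr": [0,0,0]},{"offset": [0.003,0,0.029],"dr": [0,0,0]},{"offset": [0.0028,0,0.032],"dr": [0,0,0]},{"offset": [0.0024,0,0.035],"dr": [0,0,0]},{"offset": [0.002,0,0.038],"dr": [0,0,0]},{"offset": [0.002,0,0.038],"dr": [0,0,0]},{"offset": [0.002,0,0.038],"dr": [0,0,0]}]}}

```text
time_s: 10.28
position: [0.474, 0.0897, 0.0417]
tcp_rot: [[-0.997, 0.082, 0.003], [0.082, 0.997, -0.001], [-0.003, -0.0, -1.0]]
force: [0.2, -0.6, -0.8]
opening: 0.247
grasp_force: 30.0
```

```bash
python3 - <<'E'
from h import *
print(here())
snap('side','side5')
s=load('side5')['color'][170:270,260:400]
cv2.imwrite('pics/m5.png',cv2.resize(s,(700,500),interpolation=cv2.INTER_CUBIC)[:,:,::-1])
E
```

```text
(array([-1.606e+02, -1.000e-01,  4.170e+01]), 'head', np.float64(0.01999999999998181), 'F', array([ 0.2, -0.6, -0.8]), 10.2833)
```

View pics/m5.png

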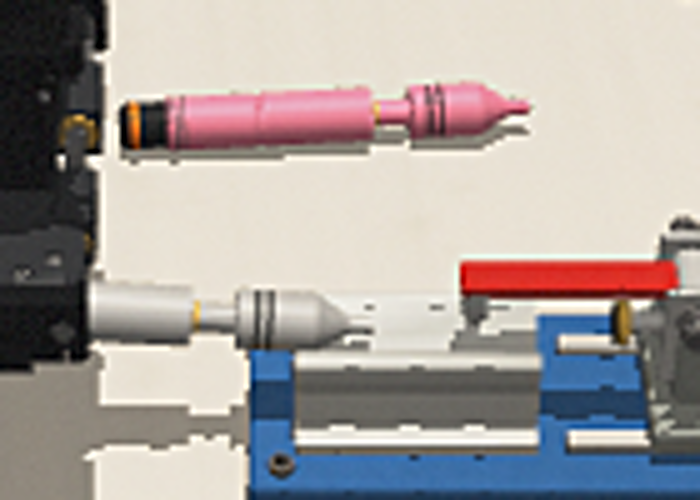

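Request:
{"api": "servo_tool", "payload": {"targets": [{"offset": [0,0,0.0025],"dr": [0,0,0]},{"offset": [0,0,0.005],"dr": [0,0,0]},{"offset": [0,0,0.0075],"dr": [0,0,0]},{"offset": [0,0,0.0095],"dr": [0,0,0]},{"offset": [0,0,0.0095],"dr": [0,0,0]},{"offset": [0,0,0.0095],"dr": [0,0,0]}]}}

```text
time_s: 10.83
position: [0.4728, 0.0898, 0.0321]
tcp_rot: [[-0.997, 0.081, 0.0], [0.081, 0.997, -0.0], [-0.0, -0.0, -1.0]]
force: [-0.6, -0.8, -0.9]
opening: 0.244
grasp_force: 30.0
```

```bash
python3 - <<'E'
from h import *
print(here())
c=snap('side','side5b'); im=c['color']; y=0
# silver axis: top/bottom edges of body/barrel columns in the side view
for u in (281,284,287,290,294,298,310,315,318): print(u,im[222:248,u].astype(int).sum(1))
E
```

```text
(array([-1.619e+02, -1.000e-01,  3.210e+01]), 'head', np.float64(0.030000000000001137), 'F', array([-0.6, -0.9, -0.9]), 10.8333)
281 [680 688 702 710 712 703 701 570 619 654 694 659 588 532 467 396 325 248
 172 738 696 685 684 683 682 682]
284 [665 668 667 668 670 668 683 567 622 647 693 652 595 531 467 399 317 253
 167 731 686 675 674 672 672 670]
287 [672 669 666 671 670 673 684 571 615 650 695 654 588 535 465 393 327 251
 160 730 686 670 667 665 669 668]
290 [672 676 671 670 676 684 614 572 619 650 692 651 583 539 461 397 322 251
 167 732 684 668 664 666 668 668]
294 [675 674 675 675 678 686 618 575 621 651 678 655 589 533 461 399 318 249
 224 730 685 674 674 674 671 679]
298 [673 669 669 673 673 675 681 691 700 524 459 628 549 423 262 148 654 625
 711 687 675 673 673 671 670 672]
310 [671 670 671 671 672 694 414 225 196 266 276 242 232 213 181 156 129 102
 126 286 253 241 232 250 157 120]
315 [671 669 670 674 674 685 589 582 626 678 692 635 588 514 446 374 296 255
 247 361 346 354 359 368 207 201]
318 [674 674 674 677 677 686 592 575 620 664 683 623 578 517 446 374 286 233
 230 407 301 240 197 195 208 214]
```

```bash
python3 - <<'E'
from h import *
c=load('side5b'); print('armfront+6',onplane(c,352.2,228.5,-.006),'roller',onplane(c,355.4,230.5,-.005),'nozzle',onplane(c,334.5,236,0),'mouth',onplane(c,319,241,-.021),'vee end',onplane(c,368,241,-.021))
for o in (c,load('top0')): print('proj origin,axis',proj(o,O+np.array([0,0,.05])))
E
```

```text
armfront+6 [ 5.2 -6.  69.9] roller [11.3 -5.  64.1] nozzle [-25.8   0.   45.8] mouth [-54.4 -21.   53. ] vee end [ 33.7 -21.   53.2]
proj origin,axis [348.68125794 234.33712334]
proj origin,axis [290.03973582 218.48541274]
```

Request:
{"api": "servo_tool", "payload": {"targets": [{"offset": [-0.002,0,0],"dr": [0,0,0]},{"offset": [-0.004,0,0],"dr": [0,0,0]},{"offset": [-0.006,0,0],"dr": [0,0,0]},{"offset": [-0.008,0,0],"dr": [0,0,0]},{"offset": [-0.01,0,0],"dr": [0,0,0]},{"offset": [-0.012,0,0],"dr": [0,0,0]},{"offset": [-0.014,0,0],"dr": [0,0,0]},{"offset": [-0.014,0,0],"dr": [0,0,0]},{"offset": [-0.014,0,0],"dr": [0,0,0]}]}}

```text
time_s: 11.63
position: [0.4879, 0.0886, 0.0324]
tcp_rot: [[-0.997, 0.081, 0.003], [0.081, 0.997, -0.0], [-0.003, -0.0, -1.0]]
force: [0.6, 0.0, -0.9]
opening: 0.243
grasp_force: 30.0
```

```bash
python3 - <<'E'
from h import *
print(here())
E
```

```text
(array([-1.466e+02, -1.000e-01,  3.240e+01]), 'head', np.float64(0.030000000000001137), 'F', array([ 0.5,  0.1, -0.9]), 11.6333)
```

Request:
{"api": "servo_tool", "payload": {"targets": [{"offset": [-0.002,0,0],"dr": [0,0,0]},{"offset": [-0.004,0,0],"dr": [0,0,0]},{"offset": [-0.006,0,0],"dr": [0,0,0]},{"offset": [-0.008,0,0],"dr": [0,0,0]},{"offset": [-0.01,0,0],"dr": [0,0,0]},{"offset": [-0.012,0,0],"dr": [0,0,0]},{"offset": [-0.014,0,0],"dr": [0,0,0]},{"offset": [-0.016,0,0],"dr": [0,0,0]},{"offset": [-0.018,0,0],"dr": [0,0,0]},{"offset": [-0.02,0,0],"dr": [0,0,0]},{"offset": [-0.022,0,0],"dr": [0,0,0]},{"offset": [-0.024,0,0],"dr": [0,0,0]},{"offset": [-0.024,0,0],"dr": [0,0,0]},{"offset": [-0.024,0,0],"dr": [0,0,0]}]}}

```text
time_s: 12.8
position: [0.512, 0.0866, 0.0325]
tcp_rot: [[-0.997, 0.082, 0.003], [0.082, 0.997, -0.001], [-0.003, -0.0, -1.0]]
force: [1.1, -0.0, -0.1]
opening: 0.245
grasp_force: 30.0
```

```bash
cat >> h.py <<'E'
def arm(f):
    "red arm blob in the side view: lower-left end rows, slope"
    c=snap('side',f); hsv=cv2.cvtColor(c['color'],cv2.COLOR_RGB2HSV)
    m=cv2.inRange(hsv,(0,150,90),(8,255,255))|cv2.inRange(hsv,(172,150,90),(180,255,255)); m[:205]=0;m[245:]=0;m[:,:340]=0;m[:,400:]=0
    y,x=np.nonzero(m); cols=np.unique(x); mid=[y[x==k].mean() for k in cols]; return x.min(),x.max(),np.polyfit(cols,mid,1).round(3),round(mid[1],1)
E
python3 - <<'E'
from h import *
print(here(),arm('s6'))
E
```

```text
(array([-1.225e+02, -1.000e-01,  3.250e+01]), 'head', np.float64(0.01999999999998181), 'F', array([ 1.1,  0.1, -0.1]), 12.8) (np.int64(352), np.int64(395), array([-2.00000e-03,  2.25583e+02]), np.float64(225.0))
```

Free so far. Now in over the cone, 10 mm.

Request:
{"api": "servo_tool", "payload": {"targets": [{"offset": [-0.001,0,0],"dr": [0,0,0]},{"offset": [-0.002,0,0],"dr": [0,0,0]},{"offset": [-0.003,0,0],"dr": [0,0,0]},{"offset": [-0.004,0,0],"dr": [0,0,0]},{"offset": [-0.005,0,0],"dr": [0,0,0]},{"offset": [-0.006,0,0],"dr": [0,0,0]},{"offset": [-0.007,0,0],"dr": [0,0,0]},{"offset": [-0.008,0,0],"dr": [0,0,0]},{"offset": [-0.009,0,0],"dr": [0,0,0]},{"offset": [-0.01,0,0],"dr": [0,0,0]},{"offset": [-0.01,0,0],"dr": [0,0,0]}]}}

```text
time_s: 13.77
position: [0.519, 0.0861, 0.0323]
tcp_rot: [[-0.997, 0.081, -0.003], [0.081, 0.997, -0.0], [0.003, -0.0, -1.0]]
force: [-5.2, 0.0, 4.5]
opening: 0.241
grasp_force: 30.0
```

```bash
python3 - <<'E'
from h import *
print(here(),arm('s7'))
E
```

```text
(array([-115.5,   -0. ,   32.3]), 'head', np.float64(0.030000000000001137), 'F', array([-5.2, -0.4,  4.5]), 13.7667) (np.int64(352), np.int64(395), array([-2.00000e-03,  2.25492e+02]), np.float64(225.0))
```

Request:
{"api": "servo_tool", "payload": {"targets": [{"offset": [-0.001,0,0],"dr": [0,0,0]},{"offset": [-0.002,0,0],"dr": [0,0,0]},{"offset": [-0.003,0,0],"dr": [0,0,0]},{"offset": [-0.004,0,0],"dr": [0,0,0]},{"offset": [-0.004,0,0],"dr": [0,0,0]},{"offset": [-0.004,0,0],"dr": [0,0,0]}]}}

```text
time_s: 14.32
position: [0.5216, 0.0859, 0.0321]
tcp_rot: [[-0.997, 0.081, -0.006], [0.081, 0.997, -0.0], [0.006, -0.001, -1.0]]
force: [-6.7, 0.4, 4.9]
opening: 0.24
grasp_force: 30.0
```

```bash
python3 - <<'E'
from h import *
print(here(),arm('s8'))
E
```

```text
(array([-112.9,    0. ,   32.1]), 'head', np.float64(0.03999999999999204), 'F', array([-6.7, -0.2,  4.9]), 14.3167) (np.int64(352), np.int64(395), array([8.00000e-03, 2.21489e+02]), np.float64(224.5))
```

Request:
{"api": "servo_tool", "payload": {"targets": [{"offset": [-0.001,0,0],"dr": [0,0,0]},{"offset": [-0.002,0,0],"dr": [0,0,0]},{"offset": [-0.003,0,0],"dr": [0,0,0]},{"offset": [-0.004,0,0],"dr": [0,0,0]},{"offset": [-0.005,0,0],"dr": [0,0,0]},{"offset": [-0.006,0,0],"dr": [0,0,0]},{"offset": [-0.007,0,0],"dr": [0,0,0]},{"offset": [-0.008,0,0],"dr": [0,0,0]},{"offset": [-0.008,0,0],"dr": [0,0,0]},{"offset": [-0.008,0,0],"dr": [0,0,0]}]}}

```text
time_s: 15.2
position: [0.5276, 0.0854, 0.0318]
tcp_rot: [[-0.997, 0.081, -0.01], [0.081, 0.997, 0.0], [0.01, -0.001, -1.0]]
force: [-9.8, 0.5, 6.4]
opening: 0.241
grasp_force: 30.0
```

```bash
python3 - <<'E'
from h import *
print(here(),arm('s9'))
E
```

```text
(array([-106.9,   -0. ,   31.8]), 'head', np.float64(0.04999999999998295), 'F', array([-9.8, -0.3,  6.4]), 15.2) (np.int64(352), np.int64(395), array([4.20000e-02, 2.08316e+02]), np.float64(223.0))
```

Request:
{"api": "servo_tool", "payload": {"targets": [{"offset": [-0.001,0,-0.0003],"dr": [0,0,0]},{"offset": [-0.002,0,-0.0005],"dr": [0,0,0]},{"offset": [-0.003,0,-0.0005],"dr": [0,0,0]},{"offset": [-0.004,0,-0.0005],"dr": [0,0,0]},{"offset": [-0.005,0,-0.0005],"dr": [0,0,0]},{"offset": [-0.006,0,-0.0005],"dr": [0,0,0]},{"offset": [-0.006,0,-0.0005],"dr": [0,0,0]},{"offset": [-0.006,0,-0.0005],"dr": [0,0,0]}]}}

```text
time_s: 15.92
position: [0.5381, 0.0845, 0.0329]
tcp_rot: [[-0.997, 0.081, -0.0], [0.081, 0.997, -0.0], [0.0, -0.0, -1.0]]
force: [-4.1, 0.2, 4.6]
opening: 0.245
grasp_force: 30.0
```

```bash
python3 - <<'E'
from h import *
print(here(),arm('s10'))
E
```

```text
(array([-96.3,   0. ,  32.9]), 'head', np.float64(0.03999999999999204), 'F', array([-4.1, -0.1,  4.6]), 15.9167) (np.int64(352), np.int64(395), array([7.40000e-02, 1.95756e+02]), np.float64(222.0))
```

Request:
{"api": "servo_tool", "payload": {"targets": [{"offset": [-0.0015,0,0],"dr": [0,0,0]},{"offset": [-0.003,0,0],"dr": [0,0,0]},{"offset": [-0.0045,0,0],"dr": [0,0,0]},{"offset": [-0.006,0,0],"dr": [0,0,0]},{"offset": [-0.0075,0,0],"dr": [0,0,0]},{"offset": [-0.009,0,0],"dr": [0,0,0]},{"offset": [-0.0105,0,0],"dr": [0,0,0]},{"offset": [-0.012,0,0],"dr": [0,0,0]},{"offset": [-0.0135,0,0],"dr": [0,0,0]},{"offset": [-0.015,0,0],"dr": [0,0,0]},{"offset": [-0.015,0,0],"dr": [0,0,0]},{"offset": [-0.015,0,0],"dr": [0,0,0]}]}}

```text
time_s: 16.97
position: [0.5554, 0.0831, 0.0333]
tcp_rot: [[-0.997, 0.082, 0.004], [0.082, 0.997, -0.0], [-0.004, -0.0, -1.0]]
force: [-1.9, 1.7, 5.6]
opening: 0.244
grasp_force: 30.0
```

```bash
python3 - <<'E'
from h import *
print(here(),arm('s11'))
s=load('s11')['color'][190:270,300:420]
cv2.imwrite('pics/m11.png',cv2.resize(s,(780,520),interpolation=cv2.INTER_CUBIC)[:,:,::-1])
E
```

```text
(array([-79. ,   0. ,  33.3]), 'head', np.float64(0.01999999999998181), 'F', array([-2. ,  1.5,  5.6]), 16.9667) (np.int64(352), np.int64(395), array([7.10000e-02, 1.96881e+02]), np.float64(222.0))
```

View pics/m11.png

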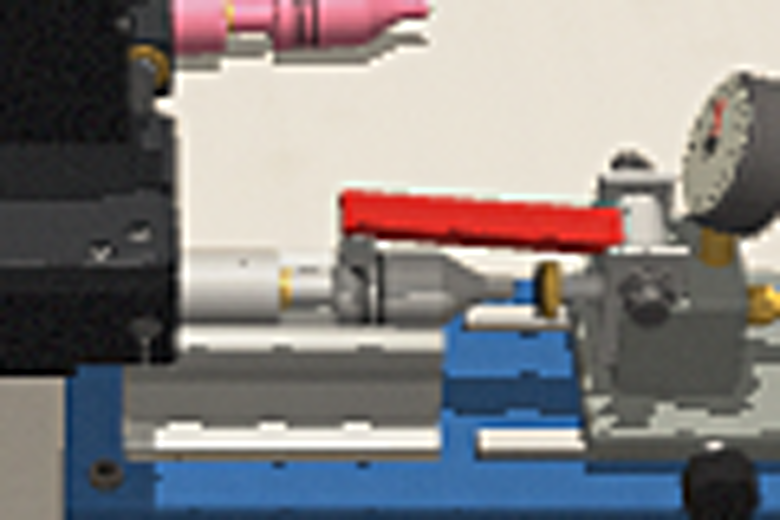

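Request:
{"api": "servo_tool", "payload": {"targets": [{"offset": [-0.001,0,-0.0005],"dr": [0,0,0]},{"offset": [-0.002,0,-0.0008],"dr": [0,0,0]},{"offset": [-0.003,0,-0.0008],"dr": [0,0,0]},{"offset": [-0.004,0,-0.0008],"dr": [0,0,0]},{"offset": [-0.005,0,-0.0008],"dr": [0,0,0]},{"offset": [-0.005,0,-0.0008],"dr": [0,0,0]},{"offset": [-0.005,0,-0.0008],"dr": [0,0,0]}]}}

```text
time_s: 17.6
position: [0.5594, 0.0827, 0.0337]
tcp_rot: [[-0.997, 0.082, 0.002], [0.082, 0.997, -0.0], [-0.002, -0.0, -1.0]]
force: [-1.9, 0.4, 2.4]
opening: 0.243
grasp_force: 30.0
```

```bash
python3 - <<'E'
from h import *
print(here(),arm('s12'))
E
```

```text
(array([-75. ,  -0. ,  33.7]), 'head', np.float64(0.01999999999998181), 'F', array([-1.9,  0.3,  2.4]), 17.6) (np.int64(352), np.int64(395), array([7.00000e-02, 1.97398e+02]), np.float64(222.5))
```

Request:
{"api": "servo_tool", "payload": {"targets": [{"offset": [-0.0005,0,0],"dr": [0,0,0]},{"offset": [-0.001,0,0],"dr": [0,0,0]},{"offset": [-0.0015,0,0],"dr": [0,0,0]},{"offset": [-0.002,0,0],"dr": [0,0,0]},{"offset": [-0.0025,0,0],"dr": [0,0,0]},{"offset": [-0.003,0,0],"dr": [0,0,0]},{"offset": [-0.0035,0,0],"dr": [0,0,0]},{"offset": [-0.004,0,0],"dr": [0,0,0]},{"offset": [-0.004,0,0],"dr": [0,0,0]}]}}

```text
time_s: 18.4
position: [0.5623, 0.0825, 0.0337]
tcp_rot: [[-0.997, 0.081, 0.0], [0.081, 0.997, -0.0], [-0.0, -0.0, -1.0]]
force: [-3.8, 1.2, 4.6]
opening: 0.24
grasp_force: 30.0
```

```bash
python3 - <<'E'
from h import *
print(here(),arm('s13'))
E
```

```text
(array([-72.1,  -0. ,  33.7]), 'head', np.float64(0.030000000000001137), 'F', array([-3.9,  0.9,  4.6]), 18.4) (np.int64(352), np.int64(395), array([4.90000e-02, 2.05651e+02]), np.float64(223.0))
```

Request:
{"api": "servo_tool", "payload": {"targets": [{"offset": [-0.0005,0,0],"dr": [0,0,0]},{"offset": [-0.001,0,0],"dr": [0,0,0]},{"offset": [-0.0015,0,0],"dr": [0,0,0]},{"offset": [-0.0015,0,0],"dr": [0,0,0]},{"offset": [-0.0015,0,0],"dr": [0,0,0]}]}}

```text
time_s: 18.87
position: [0.5632, 0.0824, 0.0337]
tcp_rot: [[-0.997, 0.082, -0.001], [0.082, 0.997, -0.0], [0.001, -0.0, -1.0]]
force: [-4.8, 2.2, 4.0]
opening: 0.241
grasp_force: 30.0
```

```bash
python3 - <<'E'
from h import *
print(here(),arm('s14'))
E
```

```text
(array([-71.1,  -0. ,  33.7]), 'head', np.float64(0.01999999999998181), 'F', array([-5. ,  1.8,  4. ]), 18.8667) (np.int64(352), np.int64(395), array([3.60000e-02, 2.10844e+02]), np.float64(223.5))
```

Request:
{"api": "servo_tool", "payload": {"targets": [{"offset": [-0.0005,0,0],"dr": [0,0,0]},{"offset": [-0.001,0,0],"dr": [0,0,0]},{"offset": [-0.0015,0,0],"dr": [0,0,0]},{"offset": [-0.0015,0,0],"dr": [0,0,0]},{"offset": [-0.0015,0,0],"dr": [0,0,0]}]}}

```text
time_s: 19.33
position: [0.5652, 0.0823, 0.0337]
tcp_rot: [[-0.997, 0.081, -0.0], [0.081, 0.997, -0.0], [0.0, -0.0, -1.0]]
force: [-4.6, 1.4, 4.7]
opening: 0.25
grasp_force: 30.0
```

```bash
python3 - <<'E'
from h import *
print(here(),arm('s15'))
E
```

```text
(array([-69.1,   0. ,  33.7]), 'head', np.float64(0.030000000000001137), 'F', array([-4.7,  1. ,  4.7]), 19.3333) (np.int64(352), np.int64(395), array([ -0.   , 224.773]), np.float64(225.0))
```

```bash
python3 - <<'E'
from h import *
a=load('s6')['color'].astype(float);b=load('s15')['color'].astype(float); k=load('s13')['color'].astype(float)
for u in (354,358,364,372,384):
    # subpixel centroid of redness
    f=lambda im:(lambda r:(r*np.arange(212,240)).sum()/r.sum())(np.clip(im[212:240,u,0]-im[212:240,u,1]-60,0,None))
    print(u,f(a).round(2),f(b).round(2),f(k).round(2))
i=load('s15')['color'][190:270,300:420]
cv2.imwrite('pics/m15.png',cv2.resize(i,(780,520),interpolation=cv2.INTER_CUBIC)[:,:,::-1])
E
```

```text
354 224.82 224.24 222.64
358 224.84 224.42 222.83
364 224.75 224.46 223.26
372 224.81 224.54 223.51
384 224.68 224.75 224.29
```

View pics/m15.png

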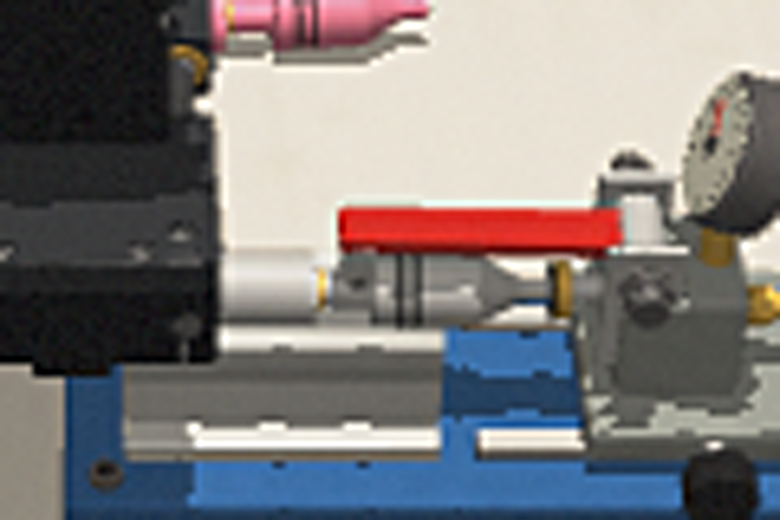

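Request:
{"api": "servo_tool", "payload": {"targets": [{"offset": [0.0005,0,-0.0003],"dr": [0,0,0]},{"offset": [0.001,0,-0.0006],"dr": [0,0,0]},{"offset": [0.0015,0,-0.001],"dr": [0,0,0]},{"offset": [0.002,0,-0.001],"dr": [0,0,0]},{"offset": [0.002,0,-0.001],"dr": [0,0,0]},{"offset": [0.002,0,-0.001],"dr": [0,0,0]}]}}

```text
time_s: 19.88
position: [0.5649, 0.0822, 0.0346]
tcp_rot: [[-0.997, 0.082, 0.003], [0.082, 0.997, -0.001], [-0.003, -0.0, -1.0]]
force: [0.8, 0.2, -2.8]
opening: 0.239
grasp_force: 30.0
```

```bash
python3 - <<'E'
from h import *
print(here(),arm('s16'))
E
```

```text
(array([-69.4,  -0.1,  34.6]), 'head', np.float64(0.030000000000001137), 'F', array([ 0.8,  0.2, -2.8]), 19.8833) (np.int64(352), np.int64(395), array([-1.00000e-03,  2.25038e+02]), np.float64(224.5))
```

Request:
{"api": "servo_tool", "payload": {"targets": [{"offset": [0,0,0],"dr": [0,0,0]},{"offset": [0,0,0],"dr": [0,0,0]},{"offset": [0,0,0],"dr": [0,0,0]},{"offset": [0,0,0],"dr": [0,0,0]},{"offset": [0,0,0],"dr": [0,0,0]},{"offset": [0,0,0],"dr": [0,0,0]},{"offset": [0,0,0],"dr": [0,0,0]},{"offset": [0,0,0],"dr": [0,0,0]},{"offset": [0,0,0],"dr": [0,0,0]},{"offset": [0,0,0],"dr": [0,0,0]}], "gripper": -0.2}}

```text
time_s: 20.77
position: [0.5638, 0.0824, 0.0347]
tcp_rot: [[-0.997, 0.081, 0.001], [0.081, 0.997, -0.0], [-0.001, -0.0, -1.0]]
force: [-0.1, 1.3, 0.4]
opening: 0.599
grasp_force: 0.0
```

Request:
{"api": "servo_tool", "payload": {"targets": [{"offset": [0,0,-0.005],"dr": [0,0,0]},{"offset": [0,0,-0.015],"dr": [0,0,0]},{"offset": [0,0,-0.03],"dr": [0,0,0]},{"offset": [0,0,-0.05],"dr": [0,0,0]},{"offset": [0,0,-0.07],"dr": [0,0,0]},{"offset": [0,0,-0.09],"dr": [0,0,0]},{"offset": [0,0,-0.11],"dr": [0,0,0]},{"offset": [0,0,-0.12],"dr": [0,0,0]},{"offset": [0,0,-0.12],"dr": [0,0,0]},{"offset": [0,0,-0.12],"dr": [0,0,0]},{"offset": [0,0,-0.12],"dr": [0,0,0]}]}}

```text
time_s: 21.68
position: [0.5628, 0.0824, 0.1539]
tcp_rot: [[-0.997, 0.081, -0.001], [0.081, 0.997, -0.0], [0.001, -0.0, -1.0]]
force: [-0.6, 0.2, -0.4]
opening: 0.6
grasp_force: 0.0
```

```bash
python3 - <<'E'
from h import *
print(here(),arm('s17'))
i=load('s17')['color'][190:270,300:420]
cv2.imwrite('pics/m17.png',cv2.resize(i,(780,520),interpolation=cv2.INTER_CUBIC)[:,:,::-1])
E
```

```text
(array([-71.5,  -0. , 153.9]), 'head', np.float64(0.030000000000001137), 'F', array([-0.6,  0.1, -0.4]), 21.6833) (np.int64(352), np.int64(395), array([-2.00000e-03,  2.25645e+02]), np.float64(225.0))
```

View pics/m17.png

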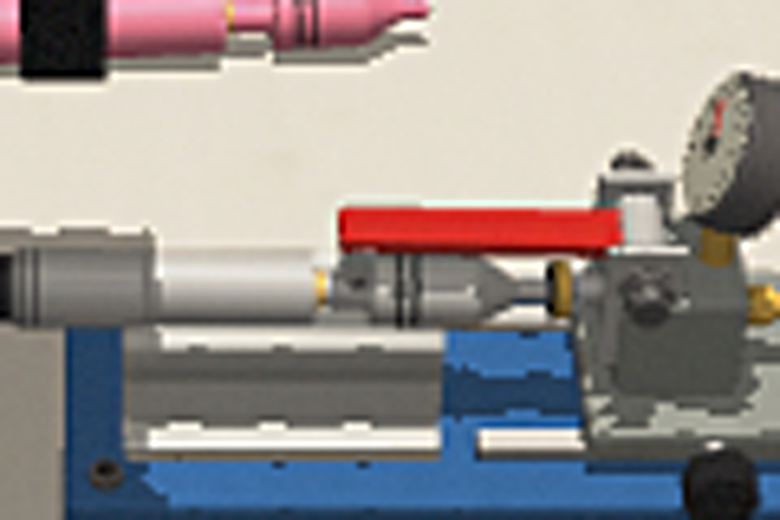

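The injector lies level in the vee. The roller is down in the groove at crop (355,285), the nozzle bears on the pushed-in seat at (548,288), and the gripper is clear.

```bash
python3 -c "
from h import *
print(ticket.hand_in())"
```

```text
the job is handed in; nothing more can be done
None
```

The injector is seated in the blue cradle with the roller down in its groove and the nozzle pressing the seat in. I let go, lifted the gripper clear, and handed the job in at about 22 s; it tipped nose-down in the grip after the lift, so I levelled it against the vee, and wrist push readings near the seat stayed around 5 N (nozzle force was not measured directly).

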